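Close the vinegar barrel's wooden tap by wedging its key home

TASK

Put the rinsed wooden key back into the tap of the little vinegar barrel with its bar handle in line with the spout (open), then close the tap: turn the key a quarter turn while pressing it down firmly, so that it wedges tight in its tapered hole with its collar nearly down on the tap (a gap of 3 mm or less) and the bar square across the spout. Let go; the key must hold, and the cup, spice jar and shaker must not be knocked over.

Things in the scene. Friction and masses are not known exactly. Their poses are not given: they have to be found in the camera images.
- key: the tap's loose wooden key, 92 mm long, 65 g. Origin: centre of its thin lower end; +z up its axis to the handle, +x along the bar handle. Stem tapers from 11 mm diameter at z = 0 to 21.5 mm at z = 50 mm (half angle 6 degrees). At the start it leans in the cup about 34 degrees off upright, its handle over the rim towards the robot, the bar in the plane of the lean
- key_grip (a point): centre of the key's flat bar handle, 80 mm up the key from its lower end. The bar is 46 mm long (key x), 14 mm thick (key y) and 24 mm high (key z); grip it firmly by its two flat sides. Below it a neck of 12 mm diameter and 9 mm height
- key_collar (a point): centre of the underside of the key's collar (27 mm diameter, 5 mm high), 54 mm up the key from its lower end. Its height over the tap's mouth is the gap that shows how far in the key is
- barrel: small wooden barrel (172 mm long, 130 mm thick, top at 177 mm) lying on a cradle, fixed, a wooden tap in one end, a dish under the spout. Origin on the worktop straight below the tap's upright hole; +x towards the barrel (its end is 62 mm from the hole), -x towards the spout (reaches 50 mm), +z up. Key bar along x: open; along y (either way round): closed
- tap_mouth (a point): centre of the upper mouth of the tap's upright hole, 104 mm above the worktop, axes as the barrel's. Mouth 21 mm wide in a boss of 39 mm diameter; the hole goes through (49 mm) and has the key's taper. The key touches it all round when the collar gap is 8 mm; dropped in or pressed lightly it stops at 5.5 to 8 mm, not tight. The collar meets the boss at gap 0
- tap_axis (a point): point on the hole's axis, 24 mm below its mouth, 25 mm above its lower end. Pressed without turning, the key binds: it would take 20 N or more to bring it home. Pressed with 12 to 16 N while it turns it works itself down 3 to 5 mm in a quarter turn, stiffly (up to 0.3 N m), and stays wedged when let go. Home: collar gap 3 mm or less
- cup: white straight-sided ceramic cup, 70 mm wide, 46 mm high, loose, 0.3 kg; origin at the centre of its underside. The key leans in it towards the cup's -x
- spice_jar: spice jar with a black lid, 40 mm wide, 105 mm high, loose; origin at the centre of its underside
- shaker: glass shaker with a grey top, 44 mm wide, 90 mm high, loose; origin at the centre of its underside

How it is judged:
By the outcome, as a careful person would: the job done as asked, in the order asked, and still so for the second after the job is handed in, with the robot touching nothing.
It also fails if it takes over 58 s, if anything falls off the work surface, if the arm or the gripper's body presses on something with over 40 N, if the wrist force passes 120 N, or if a joint passes its speed limit or range.

ROBOT

A 7-joint arm with a two-finger parallel gripper is mounted at the origin on the work surface; the furniture and walls round the work are solid. World frame = base frame: x ahead of the robot, y to its left, z up, the work surface at z = 0. Lengths are in m, angles in rad, forces in N, time in s.
With the tool pointing down it reaches from about 0.425 to 0.925 m from the base axis. Payload 6.8 kg.
Tool frame: the origin (TCP) lies at the very end of the fingers, on their centre line; the grasp point (between the pads) lies 19 mm behind it; z points along the fingers, y is the line along which they close (so a half turn about z gives the same grasp; the last joint's range is limited). The gripper opens to 85 mm and grips with 20 to 120 N. Pads are 22 mm wide; open, the fingers measure 114 mm over their backs; the gripper's body (76 mm by 85 mm) begins 54 mm behind the grasp point. The pads swing forward as they close: fully open they stand 13 mm farther back than shut.
Start: joints at [-0.108, 0.477, 0.022, 1.555, -0.011, 1.109, -0.083], TCP at [0.675, 0, 0.231] pointing down, gripper open.
Joint ranges: [-2.96, 2.96], [-0.34, 2.1], [-1.41, 1.46], [0.24, 2.44], [-1.37, 4.51], [0.17, 1.92], [-2.96, 2.96]. Speed limits (rad/s): [2.39, 2.39, 3.14, 3.14, 3.14, 3.14, 3.14].

INTERFACE

Orientations are given as a unit quaternion [w, x, y, z].
In Python, from station import bot gives the robot as it stands.
- The arm moves only by the tool creep_tool, called after ">>>" as a command line: name --argument value ..., lists and objects as JSON in quotes. Schema: {"type":"object","properties":{"segments":{"type":"object","properties":{"rows":{"type":"array","items":{"type":"array","items":{"type":"number"},"minItems":5,"maxItems":5},"minItems":1,"maxItems":20}},"additionalProperties":false,"required":["rows"]},"squeeze":{"type":"number"},"only":{"type":"string"},"quiet":{"type":"boolean"},"lines":{"type":"string"}},"required":["segments"],"additionalProperties":false}. segments is an object whose key "rows" holds a list of rows, 1 to 20 of them, each of 5 numbers: dx, dy, dz in m, then a turn about the tool's z in rad, then the opening from 0.0 (shut) to 1.0 (fully open); each row shifts and turns the commanded pose from where the row before left it, along the tool's axes as they then stand; what a row does not reach is not made up. A row lasts 1/10 s, in which the tool goes at most 0.05 m and 0.15 rad, less where a joint would pass 70% of its speed; a pose out of reach is approached as far as the arm can. The fingers move at their own pace and stop on an object; squeeze is the grip in N (left out, the last holds). Time passes only in rows, so rows that do not move let the fingers close. The tool returns the time, the measured TCP pose, the force, the opening and the grip force at its end. only (a regular expression) keeps the lines of the reply that match it, lines (a string "A,B") keeps lines A to B, and quiet returns only ok. Input that does not fit is refused with a message, and nothing moves.
- bot.get_obs(): the state, without advancing time (a new reading comes with each control period).
- bot.read_camera(name): name is "scene" or "side" or "wrist"; returns the picture (400x640x3 uint8, blue, green, red); there is no depth.
- bot.camera_info(name): a dict with "vertical_fov" (degrees; the focal length in pixels is half the picture's height over the tangent of half this angle, whatever the lens; pixels are square), "cx", "cy" (the principal point, pixels), "k1" (the pictures are not rectified: a ray, as slopes to the right and down, at radius r is drawn at 1 + k1 r^2 times it, then the intrinsics apply), "view" (4x4, takes a point from world to camera coordinates); the wrist camera has in their place "hand_eye" (4x4, takes a point from camera to tool coordinates, whose origin is the TCP and whose axes are the flange's). Camera axes: x right, y up, looking along -z (the intrinsics and any distortion apply to the point x, -y, -z); pixel columns grow to the right and rows downward; lengths in m; the calibration is good to about 2 mm. A picture is of the moment at which its call begins: read the wrist's pose just before it. camera_info takes no time and is no camera call.
- bot.hand_in(): hands the job in; it is judged then, once.
The state is a dict: "t": time; "q": joint angles; "joint_vel": joint speeds; "joint_torque": joint torques, N m; "eef_pos": TCP position; "tool_rot": TCP orientation; "contact_force": force on the tool from outside, world axes, zero at the start; "torque": the same for the moment, N m; "gripper_width": opening from 0.0 (shut) to 1.0 (fully open); "grasp_force": force on a finger pad.
Only numpy, scipy, OpenCV 4.12 (cv2) and the standard library are available. Lean on these libraries where they do the work, as an engineer would, in place of code of your own. Each camera call takes 0.05 s, during which the arm holds its last target. There are 200 camera calls.

## Working session

There is one attempt and no reset: what is moved stays moved. The work goes in short steps, Python scripts to look and compute and a tool call to move; the robot and the scene stay as the last step left them, time stands still between calls to the robot, and variables do not carry over. Pictures are saved under pics/ and viewed, at most 10 in all, crops included, and the job is handed in when it is done.

```bash
ls; mkdir -p pics
```

Run:
```python
from station import bot
import cv2,numpy as np
o=bot.get_obs();print(o)
for n in("scene","side","wrist"):
    im=bot.read_camera(n);cv2.imwrite(f"pics/{n}0.png",im);i=bot.camera_info(n);print(n,{k:(np.round(v,4).tolist()) for k,v in i.items()})
```

```text
pics
station.py
{'t': 0.0, 'q': array([-0.10810983,  0.47780369,  0.02235535,  1.55645538, -0.01152801,
        1.10926896, -0.0830924 ]), 'joint_vel': array([ 1.21201105e-03, -7.70608646e-04,  1.32443840e-03,  5.78711327e-04,
       -6.25330589e-05,  1.59846830e-03, -6.37196482e-04]), 'joint_torque': array([-5.45967814e-04, -5.96443820e+01,  1.60769675e+00, -2.81194621e+01,
        1.24063640e-02,  9.39900521e-03,  2.20753498e-05]), 'eef_pos': array([ 6.74414642e-01, -9.31169682e-06,  2.30321929e-01]), 'tool_rot': array([-5.96429102e-04,  7.07102033e-01,  7.07110952e-01, -6.78838859e-04]), 'contact_force': array([ 0.0666413 , -0.28016116, -0.38597767]), 'torque': array([ 0.01645089,  0.00339855, -0.02361635]), 'grasp_force': 0.0, 'gripper_width': 0.9977800868080813}
scene {'vertical_fov': 53.473, 'cx': 316.8367, 'cy': 203.5411, 'k1': -0.0772, 'view': [[-0.7673, -0.6411, 0.0149, 0.2876], [0.4039, -0.4651, 0.7878, -0.3633], [-0.4981, 0.6105, 0.6158, -0.5377], [0.0, 0.0, 0.0, 1.0]]}
side {'vertical_fov': 57.8421, 'cx': 321.9888, 'cy': 202.8228, 'k1': -0.053, 'view': [[-0.915, -0.4029, -0.0223, 0.426], [0.1844, -0.4666, 0.8651, -0.2696], [-0.3589, 0.7874, 0.5012, -0.5702], [0.0, 0.0, 0.0, 1.0]]}
wrist {'vertical_fov': 71.0603, 'cx': 319.1116, 'cy': 195.9167, 'k1': 0.0079, 'hand_eye': [[0.0009, 0.9555, 0.2948, 0.0734], [1.0, -0.0008, -0.0005, -0.0], [-0.0002, 0.2948, -0.9555, -0.1435], [0.0, 0.0, 0.0, 1.0]]}
```

View pics/scene0.png

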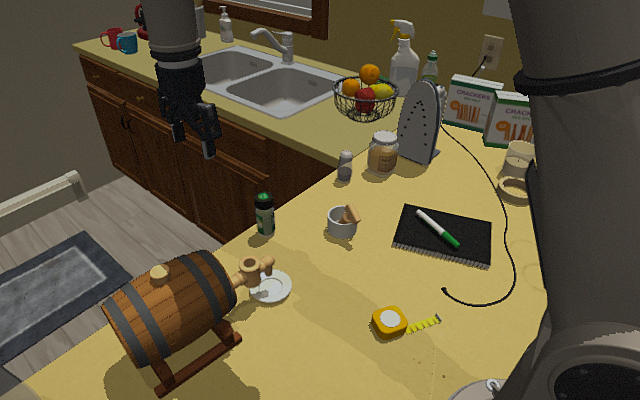

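View pics/side0.png

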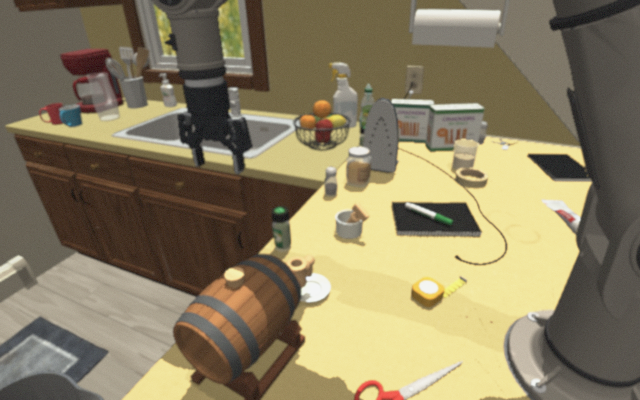

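View pics/wrist0.png

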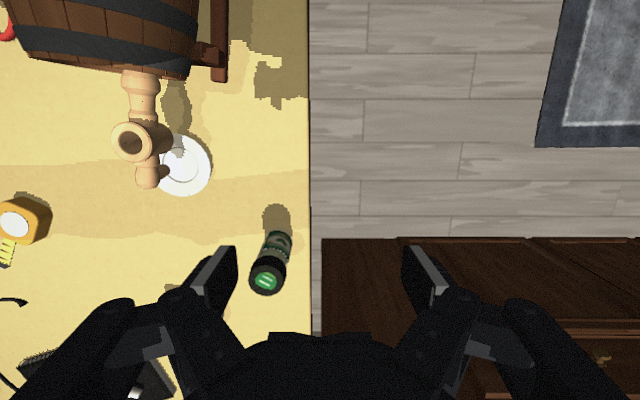

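Create h.py:
```python
from station import bot
import cv2,numpy as np
from scipy.spatial.transform import Rotation as Rn
from scipy.optimize import least_squares
def cam(n,o=None):
    """K-ish, k1, 4x4 world->cam"""
    i=bot.camera_info(n); f=200/np.tan(np.radians(i['vertical_fov'])/2)
    if n!='wrist': V=np.array(i['view'])
    else:
        T=np.eye(4);q=o['tool_rot'];T[:3,:3]=Rn.from_quat([q[1],q[2],q[3],q[0]]).as_matrix();T[:3,3]=o['eef_pos']
        V=np.linalg.inv(T@np.array(i['hand_eye']))
    return f,i['cx'],i['cy'],i['k1'],V
def proj(c,P):
    f,cx,cy,k,V=c;p=np.atleast_2d(P)@V[:3,:3].T+V[:3,3]
    s=np.c_[p[:,0],-p[:,1]]/-p[:,2:];s=s*(1+k*(s**2).sum(1,keepdims=True))
    return s*f+[cx,cy]
def tri(cs,px,x0=(.6,.2,.1)):
    r=least_squares(lambda X:np.concatenate([proj(c,X)[0]-p for c,p in zip(cs,px)]),x0)
    return r.x,r.fun
def tile(im,x,y,w,h,s):
    return cv2.resize(im[y:y+h,x:x+w],None,fx=s,fy=s,interpolation=cv2.INTER_CUBIC)
```

Run:
```python
from h import *
a=cv2.imread('pics/scene0.png');b=cv2.imread('pics/side0.png')
cv2.imwrite('pics/t1.png',np.vstack([np.hstack([tile(a,310,190,80,60,5),tile(b,320,190,80,60,5)]),np.hstack([tile(a,220,245,80,60,5),tile(b,270,245,80,60,5)])]))
```

```text
(no output)
```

View pics/t1.png

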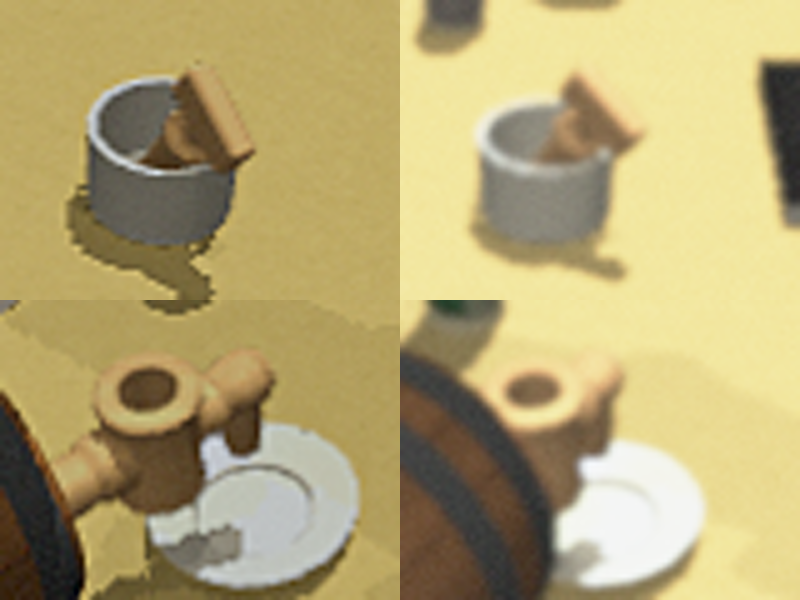

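Run:
```python
from h import *
o=bot.get_obs();S,D,W=cam('scene'),cam('side'),cam('wrist',o)
for c in(S,D,W):print(-c[4][:3,:3].T@c[4][:3,3])
print('mouth',tri([S,D,W],[(249.6,262.6),(297,262.6),(133,141)]),tri([S,W],[(249.6,262.6),(133,141)]))
print('bar',tri([S,D],[(352.6,213.6),(360.4,212.4)]))
print('rim',tri([S,D],[(342.4,215),(349,216.6)]))
# spout end / bar ends / barrel-side
print('bar hi',tri([S,D],[(350,204),(355,205)]),'lo',tri([S,D],[(359.5,221),(367,218)]))
# ray/plane at given z
def at(c,p,z): return least_squares(lambda X:proj(c,[X[0],X[1],z])[0]-p,(.55,.1)).x
print('rim z46',at(S,(342.4,215),.046),at(D,(349,216.6),.046),'shaker top',at(S,(346,155),.09),'jar top',at(S,(264,197),.105),at(W,(266,280),.105))
print('bung wrist spout end', at(W,(147,182),.085),'spout root',at(W,(142,80),.085))
```

```text
[0.09962395 0.34363784 0.61302763]
[0.23482072 0.49479332 0.5284647 ]
[0.67473843 0.07337932 0.37402064]
mouth (array([0.4954626 , 0.04344396, 0.10095407]), array([-0.34190411, -0.00813585, -0.67563917,  0.79795481, -0.34088406,
        0.60556773])) (array([0.49544548, 0.04371202, 0.100459  ]), array([-0.42189949,  0.27567286, -0.08497461,  0.26676721]))
bar (array([ 0.45942153, -0.22040061,  0.06799348]), array([-0.01385398, -0.03461814,  0.02303409,  0.03459934]))
rim (array([ 0.48982426, -0.22574514,  0.04497265]), array([-0.11960072, -0.29834642,  0.19681892,  0.29641673]))
bar hi (array([ 0.47867402, -0.23617638,  0.07556126]), array([-0.06916381, -0.17141146,  0.11374493,  0.17213565])) lo (array([ 0.44392066, -0.22650161,  0.05181625]), array([-0.0380898 , -0.09587928,  0.06409488,  0.09559487]))
rim z46 [ 0.48828347 -0.22405243] [ 0.49020955 -0.22532841] shaker top [ 0.59527602 -0.37754627] jar top [ 0.60953041 -0.10383315] [ 0.61581049 -0.10712853]
bung wrist spout end [ 0.49182411 -0.00059375] spout root [0.5053422  0.09975507]
```

>>> creep_tool --segments '{"rows": [[0.009, -0.036, -0.004, 0, 1], [0.009, -0.036, -0.004, 0, 1], [0.009, -0.036, -0.004, 0, 1], [0.009, -0.036, -0.004, 0, 1], [0.009, -0.036, -0.004, 0, 1], [0, 0, 0, 0, 1], [0, 0, 0, 0, 1], [0, 0, 0, 0, 1]]}'

```text
t: 0.95
eef_pos: [0.4959, 0.0447, 0.2514]
tool_rot: [0.0, 0.707, 0.707, 0.0]
contact_force: [0.2, 0.1, -0.1]
gripper_width: 1.002
grasp_force: 0.0
```

Run:
```python
from h import *
o=bot.get_obs();np.save('o1.npy',o,allow_pickle=True);cv2.imwrite('pics/w1.png',bot.read_camera('wrist'));print(o['eef_pos'],o['tool_rot'],o['q'])
```

```text
[0.49590389 0.04472849 0.25138311] [2.67006493e-04 7.07305622e-01 7.06907791e-01 2.46682106e-04] [-0.19492839  0.16516942 -0.02302583  1.94577485  0.00463166  1.02999303
 -0.22058535]
```

>>> creep_tool --segments '{"rows": [[-0.03, -0.004, 0, 0.15, 1], [-0.03, 0, 0, 0, 1], [-0.03, 0, 0, 0, 1], [-0.03, 0, 0, 0, 1], [-0.03, 0, 0, 0, 1], [-0.03, 0, 0, 0, 1], [-0.03, 0, 0, 0, 1], [-0.03, 0, 0, 0, 1], [-0.025, 0, 0, 0, 1], [0, 0, 0.01, 0.15, 1], [0, 0, 0.01, 0.15, 1], [0, 0, 0.01, 0.15, 1], [0, 0, 0.01, 0.15, 1], [0, 0, 0.01, 0.15, 1], [0, 0, 0, 0.15, 1], [0, 0, 0, 0.15, 1], [0, 0, 0, 0.15, 1], [0, 0, 0, 0.15, 1], [0, 0, 0, 0.07, 1]]}'

```text
t: 2.9
eef_pos: [0.4565, -0.2181, 0.2009]
tool_rot: [0.0, 1.0, -0.002, -0.0]
contact_force: [-0.7, 0.6, 0.2]
gripper_width: 1.0
grasp_force: 0.0
```

>>> creep_tool --segments '{"rows": [[0, 0, 0, 0, 1], [0, 0, 0, 0, 1]]}'

```text
t: 3.1
eef_pos: [0.4563, -0.2177, 0.2011]
tool_rot: [0.0, 1.0, 0.001, -0.0]
contact_force: [-0.0, -0.1, 0.2]
gripper_width: 1.002
grasp_force: 0.0
```

Run:
```python
from h import *
o=bot.get_obs();np.save('o2.npy',o,allow_pickle=True);cv2.imwrite('pics/w2.png',bot.read_camera('wrist'));print(o['eef_pos'],o['tool_rot'],o['q'])
cv2.imwrite('pics/t2.png',np.hstack([cv2.imread('pics/w1.png')[:,120:520],cv2.imread('pics/w2.png')[:,120:520]]))
```

```text
[ 0.45627995 -0.21773039  0.2010597 ] [ 2.26367451e-04  9.99999112e-01  1.29787063e-03 -2.01834667e-04] [-0.02170566  0.24017231  0.40270105  2.00844275 -0.11716786  0.91508183
 -1.12593376]
```

View pics/t2.png

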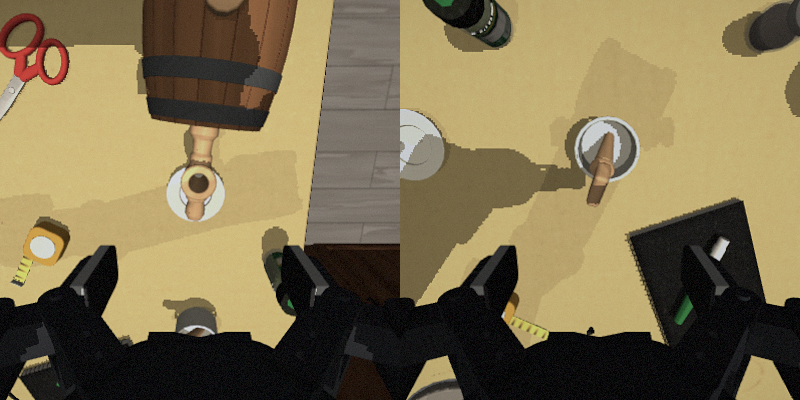

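Run:
```python
from h import *
cv2.imwrite('pics/t3.png',np.hstack([tile(cv2.imread('pics/w1.png'),280,115,80,120,5),tile(cv2.imread('pics/w2.png'),285,105,80,120,5)]))
```

```text
(no output)
```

View pics/t3.png

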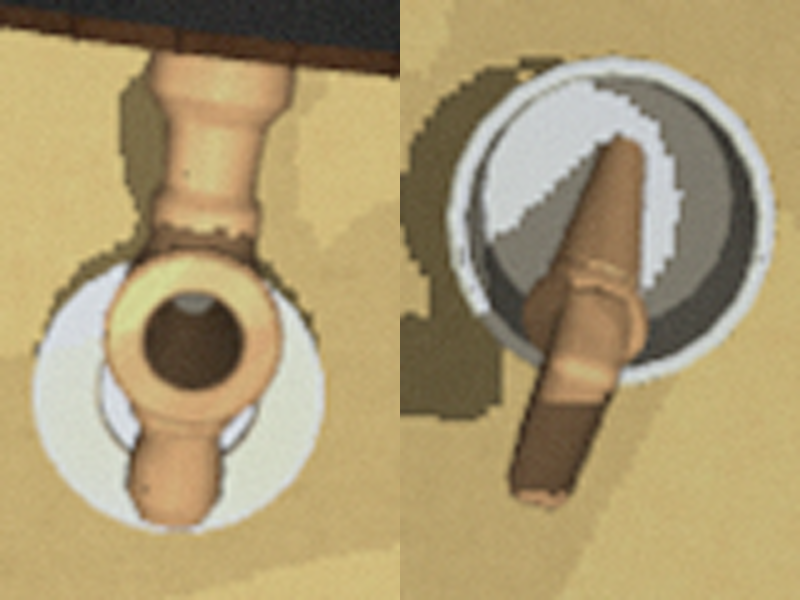

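Run:
```python
from h import *
o1=np.load('o1.npy',allow_pickle=True).item();o2=np.load('o2.npy',allow_pickle=True).item()
S,D,W1,W2=cam('scene'),cam('side'),cam('wrist',o1),cam('wrist',o2)
at=lambda c,p,z: least_squares(lambda X:proj(c,[X[0],X[1],z])[0]-p,(.5,-.1)).x
print('mouth',tri([S,D,W1],[(249.6,262.6),(297,262.6),(318.8,183)])); W0=W1
print('mouth z.104 W1',at(W1,(318.8,183),.104),'boss',at(W1,(318.6,183),.104),'spout end z.085',at(W1,(315.2,212),.085))
a,b=at(W1,(280,119),.12),at(W1,(360,130),.12);print('face dir deg',np.degrees(np.arctan2(*(b-a)[::-1])))
c=at(W1,(285+0,0),.1)
print('cup rim',tri([S,D,W2],[(342.4,215),(349,216.6),(285+212/5,105+219/5)]))
far,near,tip=[.023,0,.092],[-.023,0,.092],[0,0,.003]
ob=[(W2,far,(320.2,185.4),1),(W2,near,(313.2,203.8),1),(W2,tip,(329.4,134),.7),(S,far,(351,204),1),(S,near,(359,221.6),1),(D,far,(356,204.8),1),(D,near,(367.2,217.2),1)]
def R(yaw,t): return Rn.from_euler('ZY',[yaw,-t]).as_matrix()
def f(v): 
    r=[w*(proj(c,v[:3]+R(v[3],v[4])@np.array(p))[0]-q) for c,p,q,w in ob]
    return np.concatenate(r+[[(v[4]-.593)/.05]])
s=least_squares(f,[.49,-.22,.01,0,.59]);v=s.x;print('key',v[:3],np.degrees(v[3:]));print(s.fun.round(1))
print('grip',v[:3]+R(v[3],v[4])@[0,0,.08],'collar',v[:3]+R(v[3],v[4])@[0,0,.054])
```

```text
mouth (array([0.49681282, 0.04290098, 0.10009014]), array([-0.5901115 , -0.20504607, -1.16573918,  0.80792256, -0.80283172,
        0.82639205]))
mouth z.104 W1 [0.49767944 0.04483036] boss [0.49746526 0.04483041] spout end z.085 [0.49346805 0.00473008]
face dir deg -7.574904733758262
cup rim (array([ 0.49130923, -0.22856169,  0.04266255]), array([ 0.05003946, -0.38659248,  0.01047163,  0.39977686, -0.01922777,
        0.01916248]))
key [ 0.5082909  -0.23228902  0.00762838] [-15.07218113  40.96680188]
[ 0.5 -3.  -1.4  2.1  0.  -1.3 -0.2 -0.8  1.1  1.1  1.9 -1.7  2.5  1.2
  2.4]
grip [ 0.4576455  -0.21865022  0.06803555] collar [ 0.47410525 -0.22308283  0.04840322]
```

Run:
```python
from h import *
o2=np.load('o2.npy',allow_pickle=True).item()
S,D,W2=cam('scene'),cam('side'),cam('wrist',o2)
far,near,tip=[.023,0,.092],[-.023,0,.092],[0,0,.003]
ob=[(W2,far,(322,176.6),1),(W2,near,(313.2,203.8),1),(W2,tip,(329.4,134),.7),(S,far,(351,204),1),(S,near,(359,221.6),1),(D,far,(356,204.8),1),(D,near,(367.2,217.2),1)]
def R(yaw,t): return Rn.from_euler('ZY',[yaw,-t]).as_matrix()
def f(v): 
    r=[w*(proj(c,v[:3]+R(v[3],v[4])@np.array(p))[0]-q) for c,p,q,w in ob]
    return np.concatenate(r+[[(v[4]-.593)/.05]])
s=least_squares(f,[.49,-.22,.01,0,.59]);v=s.x;print('key',v[:3],np.degrees(v[3:]));print(s.fun.round(1))
print('grip',v[:3]+R(v[3],v[4])@[0,0,.08],'collar',v[:3]+R(v[3],v[4])@[0,0,.054])
print(bot.get_obs()['eef_pos'])
```

```text
key [ 5.05335556e-01 -2.32075323e-01  1.63306345e-04] [-15.1957391   35.64738045]
[ 0.6 -0.2 -0.4 -0.1 -0.2 -0.  -1.7 -0.7  0.4  0.6  0.2 -1.1  1.7  1.
  0.6]
grip [ 0.46034209 -0.21985446  0.06517283] collar [ 0.47496497 -0.22382624  0.04404474]
[ 0.45616181 -0.21766907  0.20110114]
```

>>> creep_tool --segments '{"rows": [[0.0023, 0.0018, 0.02, 0, 0.6], [0, 0, 0.02, 0.133, 0.5], [0, 0, 0.02, 0.132, 0.5], [0, 0, 0.025, 0, 0.5], [0, 0, 0.025, 0, 0.5], [0, 0, 0.02, 0, 0.5], [0, 0, 0.02, 0, 0.5], [0, 0, 0, 0, 0.5], [0, 0, 0, 0, 0.5]]}' --squeeze 30

```text
t: 4.05
eef_pos: [0.4582, -0.2194, 0.0514]
tool_rot: [0.0, 0.991, -0.132, -0.0]
contact_force: [-0.1, 0.2, 0.3]
gripper_width: 0.5
grasp_force: 0.0
```

>>> creep_tool --segments '{"rows": [[0, 0, 0, 0, 0], [0, 0, 0, 0, 0], [0, 0, 0, 0, 0], [0, 0, 0, 0, 0], [0, 0, 0, 0, 0], [0, 0, 0, 0, 0], [0, 0, 0, 0, 0], [0, 0, 0, 0, 0]]}' --squeeze 30

```text
t: 4.85
eef_pos: [0.4589, -0.2194, 0.052]
tool_rot: [0.0, 0.991, -0.132, 0.001]
contact_force: [-1.1, 0.6, 6.7]
gripper_width: 0.16
grasp_force: 34.3
```

Run:
```python
from h import *
a=bot.read_camera('scene');w=bot.read_camera('wrist')
cv2.imwrite('pics/t4.png',np.hstack([tile(a,290,160,100,100,4),tile(w,220,100,200,200,2)]))
```

```text
(no output)
```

View pics/t4.png

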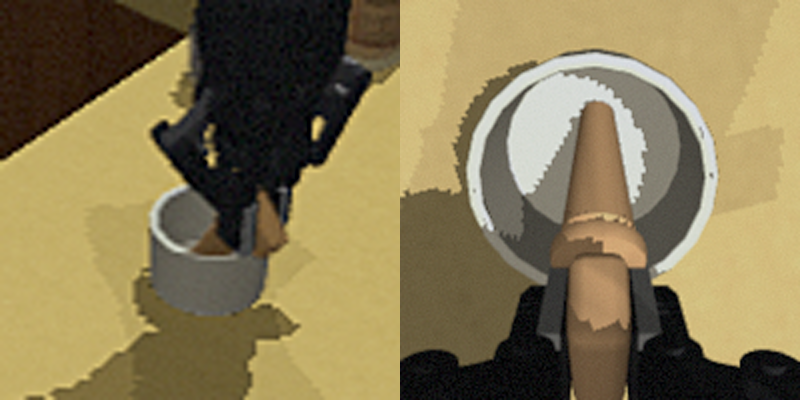

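>>> creep_tool --segments '{"rows": [[0, 0, -0.01, 0, 0], [0, 0, -0.02, 0, 0], [0, 0, -0.025, 0, 0], [0, 0, -0.025, 0, 0], [0, 0, -0.025, 0, 0], [0, 0, -0.025, 0, 0], [-0.0032, -0.0271, 0, 0, 0], [-0.0032, -0.0271, 0, 0, 0], [-0.0032, -0.0271, 0, 0, 0], [-0.0032, -0.0271, 0, 0, 0], [-0.0032, -0.0271, 0, 0, 0], [-0.0032, -0.0271, 0, 0, 0], [-0.0032, -0.0271, 0, 0, 0], [-0.0032, -0.0271, 0, 0, 0], [0, 0, 0, 0, 0]]}'

```text
t: 6.45
eef_pos: [0.4902, 0.0009, 0.1815]
tool_rot: [-0.001, 0.992, -0.129, -0.0]
contact_force: [-0.3, 0.5, -0.7]
gripper_width: 0.162
grasp_force: 33.4
```

>>> creep_tool --segments '{"rows": [[0, 0, 0, -0.142, 0], [0, 0, 0, -0.142, 0], [0, 0, 0, -0.142, 0], [0, 0, 0, -0.142, 0], [0, 0, 0, -0.142, 0], [0, 0, 0, -0.142, 0], [0, 0, 0, -0.142, 0], [0, 0, 0, -0.142, 0], [0, 0, 0, -0.142, 0], [0, 0, 0, -0.142, 0], [0, 0, 0, -0.142, 0], [0, 0, 0, -0.142, 0], [0, 0, 0, 0, 0], [0, 0, 0, 0, 0], [0, 0, 0, 0, 0]]}'

```text
t: 7.95
eef_pos: [0.4899, -0.0036, 0.1814]
tool_rot: [0.0, 0.753, 0.658, -0.0]
contact_force: [-0.5, 0.1, -1.3]
gripper_width: 0.161
grasp_force: 33.3
```

Run:
```python
from h import *
o=bot.get_obs();np.save('o3.npy',o,allow_pickle=True)
w=bot.read_camera('wrist');a=bot.read_camera('scene');b=bot.read_camera('side')
for n,i in zip('wab',(w,a,b)):cv2.imwrite(f'pics/n3{n}.png',i)
print(o['eef_pos'],o['tool_rot'],o['q'])
m=[.4975,.0445,.104]
for c,n in((cam('scene'),'s'),(cam('side'),'d'),(cam('wrist',o),'w')):print(n,proj(c,[m,o['eef_pos']]).round(1).tolist())
cv2.imwrite('pics/t5.png',np.vstack([np.hstack([tile(a,220,205,100,75,4),tile(b,260,200,100,75,4)]),np.hstack([tile(w,220,80,200,150,2),tile(w,250,170,133,75,3)[:300,:399],np.zeros((300,1,3),np.uint8)]) if 0 else np.hstack([tile(w,270,110,100,75,4),tile(w,270,185,100,75,4)])]))
```

```text
[ 0.48994271 -0.00358429  0.18137825] [ 6.23020189e-05  7.52947127e-01  6.58081002e-01 -1.19305027e-04] [-0.18519714  0.23271289  0.07499124  2.04441118 -0.0223838   0.8653482
 -0.2319652 ]
s [[247.9, 261.2], [267.7, 215.9]]
d [[295.0, 262.2], [308.3, 214.2]]
w [[320.1, 142.7], [318.6, 245.0]]
```

View pics/t5.png

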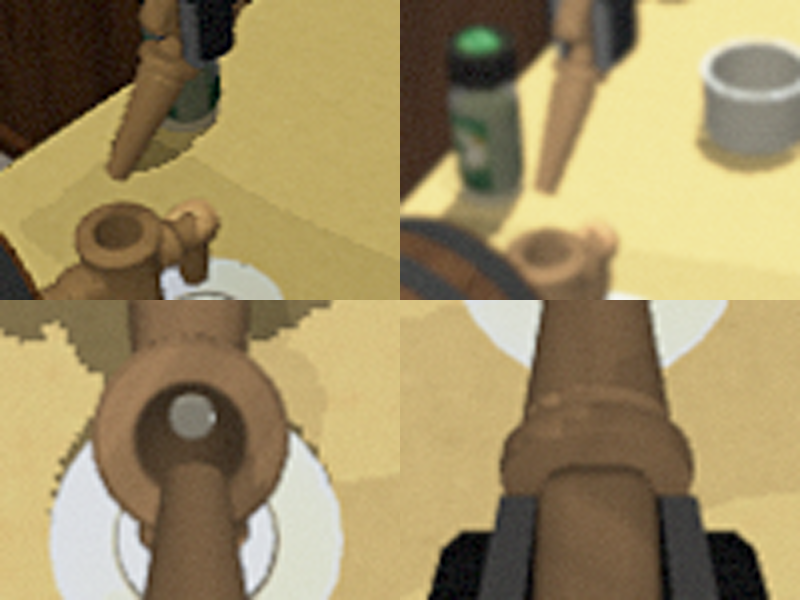

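Run:
```python
from h import *
o=np.load('o3.npy',allow_pickle=True).item();C=[cam('scene'),cam('side'),cam('wrist',o)]
t=tri(C,[(250,248.2),(296.5,247),(317,151.5)]);m=tri(C,[(249.5,263),(297,262.5),(317.5,143)])
print(t,m);R=np.c_[[0,0,0]];q=o['tool_rot'];M=Rn.from_quat([q[1],q[2],q[3],q[0]]).as_matrix()
print('tip in tool',M.T@(t[0]-o['eef_pos']),'mouth-tip in tool',M.T@(m[0]-t[0]),'yaw',np.degrees(np.arctan2(M[1,0],M[0,0])))
```

```text
(array([0.4946073 , 0.04204216, 0.13605187]), array([-1.69286443, -0.11078742, -0.54341906,  0.75171933, -0.48920528,
        0.79759859])) (array([0.49508238, 0.04403211, 0.1019581 ]), array([-0.39520214, -0.51631209, -0.67028883,  0.71341373, -0.36647242,
        0.36647928]))
tip in tool [ 0.04585208 -0.00148202  0.04531448] mouth-tip in tool [0.00204456 0.00020658 0.03409322] yaw 82.30736702897921
```

>>> creep_tool --segments '{"rows": [[0.005, 0, 0.01, 0, 0], [0, 0, 0.01, 0, 0], [0, 0, 0.01, 0, 0], [0, 0, 0.008, 0, 0], [0, 0, 0, 0, 0]]}' --squeeze 25

```text
t: 8.6
eef_pos: [0.49, 0.0025, 0.1419]
tool_rot: [-0.001, 0.752, 0.659, -0.001]
contact_force: [-1.0, 2.3, -1.1]
gripper_width: 0.154
grasp_force: 33.2
```

>>> creep_tool --segments '{"rows": [[0, 0, 0.003, 0, 0], [0, 0, 0, 0, 0], [0, 0, 0, 0, 0]]}' --squeeze 20

```text
t: 8.9
eef_pos: [0.4909, 0.0025, 0.1404]
tool_rot: [-0.0, 0.752, 0.66, 0.0]
contact_force: [0.9, 5.3, -1.0]
gripper_width: 0.159
grasp_force: 33.1
```

>>> creep_tool --segments '{"rows": [[0.005, 0, -0.0025, 0, 0], [0.005, 0, -0.0025, 0, 0], [0.005, 0, -0.002, 0, 0], [0.005, 0, -0.002, 0, 0], [0, 0, 0, 0, 0]]}' --squeeze 20

```text
t: 9.4
eef_pos: [0.4928, 0.0184, 0.1498]
tool_rot: [0.001, 0.752, 0.659, -0.002]
contact_force: [-1.8, -8.1, 5.5]
gripper_width: 0.159
grasp_force: 39.5
```

>>> creep_tool --segments '{"rows": [[0.005, 0, -0.0015, 0, 0], [0.005, 0, -0.0015, 0, 0], [0, 0, 0, 0, 0]]}' --squeeze 20

```text
t: 9.7
eef_pos: [0.4944, 0.0287, 0.153]
tool_rot: [0.001, 0.752, 0.659, -0.002]
contact_force: [-2.0, -7.7, 3.7]
gripper_width: 0.16
grasp_force: 36.7
```

Run:
```python
from h import *
o=bot.get_obs();np.save('o4.npy',o,allow_pickle=True)
w=bot.read_camera('wrist');a=bot.read_camera('scene');b=bot.read_camera('side')
cv2.imwrite('pics/t6.png',np.hstack([tile(a,220,190,66,100,4),tile(b,260,190,66,100,4),tile(w,255,100,132,200,2)]))
```

```text
(no output)
```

View pics/t6.png

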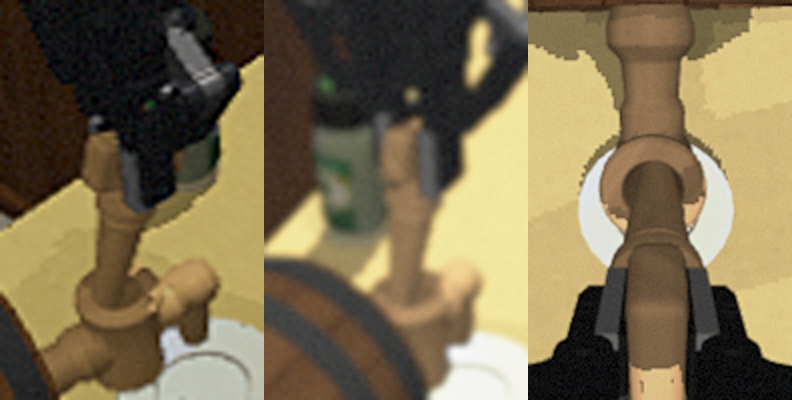

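>>> creep_tool --segments '{"rows": [[0.005, 0, 0, 0, 0], [0.005, 0, 0.002, 0, 0], [0.003, 0, 0.004, 0, 0], [0, 0, 0.004, 0, 0], [0, 0, 0, 0, 0]]}' --squeeze 20

```text
t: 10.35
eef_pos: [0.4957, 0.0424, 0.142]
tool_rot: [0.0, 0.752, 0.659, -0.001]
contact_force: [-0.4, -4.9, -2.3]
gripper_width: 0.157
grasp_force: 31.0
```

>>> creep_tool --segments '{"rows": [[0, 0, 0.005, 0, 0], [0, 0, 0.005, 0, 0], [0, 0, 0, 0, 0]]}' --squeeze 20

```text
t: 10.65
eef_pos: [0.4954, 0.0425, 0.1318]
tool_rot: [0.0, 0.752, 0.659, -0.002]
contact_force: [-1.2, -4.2, -2.4]
gripper_width: 0.152
grasp_force: 30.7
```

```bash
python3 -c "
from h import *
o=bot.get_obs();print(o['eef_pos'],o['torque'])"
```

```text
[0.49535997 0.0425372  0.13176955] [-1.38331774  0.29384408  0.01818611]
```

>>> creep_tool --segments '{"rows": [[0, 0, 0.005, 0, 0], [0.001, 0, 0.004, 0, 0], [0, 0, 0, 0, 0]]}' --squeeze 20

```text
t: 10.95
eef_pos: [0.4954, 0.044, 0.1228]
tool_rot: [-0.0, 0.752, 0.659, -0.002]
contact_force: [-2.3, -4.4, -2.6]
gripper_width: 0.16
grasp_force: 30.7
```

>>> creep_tool --segments '{"rows": [[0, 0, 0.002, 0, 0], [0, 0, 0.002, 0, 0], [0, 0, 0, 0, 0]]}' --squeeze 20

```text
t: 11.25
eef_pos: [0.4957, 0.0448, 0.1195]
tool_rot: [-0.0, 0.752, 0.659, -0.001]
contact_force: [-3.7, -3.0, 2.6]
gripper_width: 0.16
grasp_force: 31.8
```

```bash
python3 -c "
from h import *
o=bot.get_obs();print(o['eef_pos'],o['torque'])"
```

```text
[0.49566757 0.04482916 0.11954044] [-1.03890126  0.97940578 -0.00394458]
```

>>> creep_tool --segments '{"rows": [[0, 0, 0, 0, 0.2], [0, 0, 0, 0, 0.25], [0, 0, 0, 0, 0.35], [0, 0, -0.0025, 0, 0.4], [0, 0, 0, 0, 0.4], [0, 0, 0, 0, 0.4]]}' --squeeze 20

```text
t: 11.85
eef_pos: [0.4967, 0.0455, 0.122]
tool_rot: [0.0, 0.752, 0.659, 0.0]
contact_force: [-0.5, 0.3, 0.3]
gripper_width: 0.402
grasp_force: 0.0
```

```bash
python3 -c "
from h import *
o=bot.get_obs();print(o['eef_pos'],o['contact_force'],o['torque'])
w=bot.read_camera('wrist');a=bot.read_camera('scene');b=bot.read_camera('side')
for n,i in zip('wab',(w,a,b)):cv2.imwrite(f'pics/n7{n}.png',i)
np.save('o7.npy',o,allow_pickle=True)
"
```

```text
[0.49673561 0.04551708 0.12197849] [-0.45828651  0.30257302  0.29060207] [-0.05249756 -0.02207295 -0.01380878]
```

>>> creep_tool --segments '{"rows": [[0, 0, 0, 0, 0], [0, 0, 0, 0, 0], [0, 0, 0, 0, 0], [0, 0, 0, 0, 0], [0, 0, 0, 0, 0]]}' --squeeze 60

```text
t: 12.5
eef_pos: [0.4957, 0.0454, 0.1216]
tool_rot: [-0.0, 0.752, 0.659, -0.001]
contact_force: [-4.1, 0.3, 1.8]
gripper_width: 0.153
grasp_force: 59.6
```

>>> creep_tool --segments '{"rows": [[-0.0005, -0.001, 0.001, 0, 0], [0, 0, 0.001, 0, 0], [0, 0, 0.001, 0, 0], [0, 0, 0, 0, 0], [0, 0, 0, 0, 0]]}' --squeeze 90

```text
t: 13.0
eef_pos: [0.4957, 0.0454, 0.1196]
tool_rot: [0.0, 0.752, 0.659, 0.001]
contact_force: [-5.0, 1.0, 9.8]
gripper_width: 0.143
grasp_force: 91.4
```

>>> creep_tool --segments '{"rows": [[0, -0.0012, 0.001, 0, 0], [0, 0, 0.0003, 0, 0], [0, 0, 0, 0, 0], [0, 0, 0, 0, 0]]}' --squeeze 90

```text
t: 13.4
eef_pos: [0.4956, 0.0455, 0.1191]
tool_rot: [0.001, 0.752, 0.659, 0.001]
contact_force: [-4.4, 0.3, 14.6]
gripper_width: 0.145
grasp_force: 92.1
```

```bash
python3 -c "
from h import *
o=bot.get_obs();print(o['eef_pos'],o['contact_force'],o['torque'],o['q'][6])"
```

```text
[0.49558056 0.04548751 0.11909474] [-4.43698865  0.26253834 14.59534012] [ 0.13184177  1.15751213 -0.02703127] -0.32586246596008045
```

>>> creep_tool --segments '{"rows": [[0, 0, 0.0003, 0.13, 0], [0, 0, 0.0003, 0.13, 0], [0, 0, 0.0003, 0.13, 0]]}' --squeeze 90

```text
t: 13.7
eef_pos: [0.4956, 0.0454, 0.118]
tool_rot: [0.0, 0.867, 0.499, 0.001]
contact_force: [-3.7, 1.4, 11.4]
gripper_width: 0.148
grasp_force: 91.5
```

```bash
python3 -c "
from h import *
o=bot.get_obs();print(o['eef_pos'],o['contact_force'],o['torque'],o['q'][6])"
```

```text
[0.49563807 0.04540059 0.11795241] [-3.74838413  1.39142769 11.39395058] [-0.01095426  0.86338948  0.10273515] -0.677708279376799
```

>>> creep_tool --segments '{"rows": [[0, 0, 0.001, 0.1, 0], [0, 0, 0.0005, 0.13, 0], [0, 0, 0.0005, 0.13, 0]]}' --squeeze 90

```text
t: 14.0
eef_pos: [0.4958, 0.0453, 0.1166]
tool_rot: [0.0, 0.942, 0.336, 0.002]
contact_force: [-6.7, 0.5, 20.1]
gripper_width: 0.143
grasp_force: 92.8
```

```bash
python3 -c "
from h import *
o=bot.get_obs();print(o['eef_pos'],o['contact_force'],o['torque'],o['q'][6])"
```

```text
[0.49584744 0.04529463 0.11656727] [-6.67714334  0.45890593 20.07959754] [-0.23625875  1.48816714  0.21794295] -0.9951645427119469
```

>>> creep_tool --segments '{"rows": [[0, 0, 0, 0.13, 0], [0, 0, 0, 0.13, 0], [0, 0, 0.0003, 0.13, 0]]}' --squeeze 90

```text
t: 14.3
eef_pos: [0.4957, 0.045, 0.1159]
tool_rot: [0.0, 0.989, 0.147, 0.002]
contact_force: [-4.4, -0.1, 15.7]
gripper_width: 0.143
grasp_force: 92.2
```

```bash
python3 -c "
from h import *
o=bot.get_obs();print(o['eef_pos'],o['contact_force'],o['torque'],o['tool_rot'])"
```

```text
[0.49572596 0.04503296 0.11591904] [-4.36981907 -0.12676589 15.67557895] [-0.37036005  1.19978301  0.22745177] [6.01668831e-05 9.89124883e-01 1.47070363e-01 1.50680277e-03]
```

>>> creep_tool --segments '{"rows": [[0, 0, 0.0004, 0.14, 0], [0, 0, 0.0004, 0.14, 0], [0, 0, 0.0003, 0.14, 0], [0, 0, 0, 0, 0]]}' --squeeze 90

```text
t: 14.7
eef_pos: [0.4957, 0.0448, 0.115]
tool_rot: [-0.0, 0.998, -0.062, 0.001]
contact_force: [-6.4, -1.4, 19.1]
gripper_width: 0.148
grasp_force: 92.6
```

```bash
python3 -c "
from h import *
o=bot.get_obs();print(o['eef_pos'],o['contact_force'],o['torque'],o['tool_rot'])"
```

```text
[0.49566013 0.04477251 0.11501454] [-6.39319799 -1.42028418 19.06797755] [-0.44241406  1.46185122 -0.31201623] [-2.32254645e-04  9.98054082e-01 -6.23401505e-02  1.30444895e-03]
```

>>> creep_tool --segments '{"rows": [[0, 0, 0, 0, 0.25], [0, 0, 0, 0, 0.35], [0, 0, 0, 0, 0.4], [0, 0, 0, 0, 0.4], [0, 0, -0.02, 0, 0.4], [0, 0, -0.02, 0, 0.4], [0, 0, -0.02, 0, 0.4], [0, 0.04, 0, 0, 0.4], [0, 0.045, 0, 0, 0.4], [0, 0.045, 0.01, 0, 0.4], [0, 0.04, 0.01, 0, 0.4], [0, 0, 0, 0, 0.4], [0, 0, 0, 0, 0.4]]}' --squeeze 20

```text
t: 16.0
eef_pos: [0.4735, -0.1245, 0.1529]
tool_rot: [0.0, 0.998, -0.061, -0.0]
contact_force: [0.5, -0.3, 0.3]
gripper_width: 0.397
grasp_force: 0.0
```

Run:
```python
from h import *
o=bot.get_obs();np.save('o8.npy',o,allow_pickle=True)
w=bot.read_camera('wrist');a=bot.read_camera('scene');b=bot.read_camera('side')
for n,i in zip('wab',(w,a,b)):cv2.imwrite(f'pics/n8{n}.png',i)
c=cam('wrist',o);p=proj(c,[.4957,.0445,.112])[0];print(o['eef_pos'],p)
x=int(np.clip(p[0]-40,0,540));y=int(np.clip(p[1]-50,0,300));print(x,y)
cv2.imwrite('pics/t7.png',np.hstack([tile(w,x,y,100,100,6)[:,:500],np.vstack([tile(a,225,215,60,60,5),tile(b,270,210,60,60,5)])]))
```

```text
[ 0.47348404 -0.12451397  0.15293195] [ 73.31339954 219.21045554]
33 169
```

View pics/t7.png

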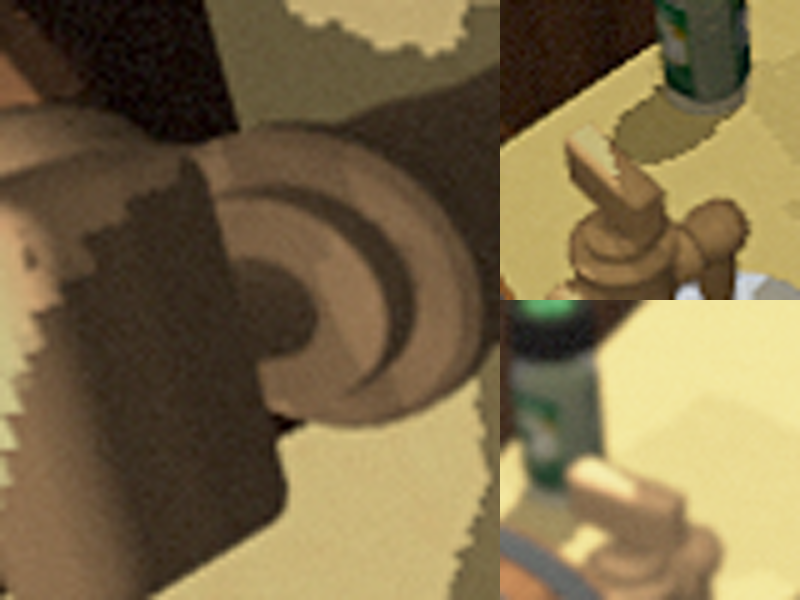

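Run:
```python
from h import *
o=np.load('o8.npy',allow_pickle=True).item();c=cam('wrist',o)
th=np.linspace(0,2*np.pi,721)
def ring(r,z,xy): return (proj(c,np.c_[xy[0]+r*np.cos(th),xy[1]+r*np.sin(th),np.full(721,z)])-[33,169])*6
xy=np.array([.4957,.0445])
b=ring(.0195,.104,xy);print('boss right',b[b[:,0].argmax()].round(),'top',b[b[:,1].argmin()].round(),'bot',b[b[:,1].argmax()].round())
for g in(0,1,2,3,4,5,6):
    t=ring(.0135,.109+g/1e3,xy);u=ring(.0135,.104+g/1e3,xy)
    print(g,'coltop right',(b[:,0].max()-t[:,0].max()).round(1),'colbot',(b[:,0].max()-u[:,0].max()).round(1),'collar top ymin',(t[:,1].min()-b[:,1].min()).round(1))
# brightness profile along row for edges
w=cv2.imread('pics/n8w.png');r=169+50;print(w[r-1:r+2,90:116].mean((0,2)).round().astype(int).tolist())
```

```text
boss right [463. 307.] top [256. 122.] bot [336. 423.]
0 coltop right 82.0 colbot 50.8 collar top ymin 61.4
1 coltop right 88.5 colbot 57.0 collar top ymin 64.0
2 coltop right 94.9 colbot 63.1 collar top ymin 66.7
3 coltop right 101.5 colbot 69.4 collar top ymin 69.4
4 coltop right 108.1 colbot 75.7 collar top ymin 72.1
5 coltop right 114.8 colbot 82.0 collar top ymin 74.9
6 coltop right 121.5 colbot 88.5 collar top ymin 77.7
[113, 113, 113, 114, 118, 118, 99, 64, 49, 49, 43, 48, 76, 98, 98, 98, 97, 100, 97, 88, 71, 74, 72, 50, 38, 38]
```

```bash
python3 -c "
from station import bot
print(bot.hand_in())"
```

```text
the job is handed in; nothing more can be done
None
```

The key is back in the tap and closed: the bar is square across the spout and the collar gap measured about 0–1 mm. After release it stayed in place, the cup and spice jar were still standing when last seen, the arm never went near the shaker, and the job was handed in at about 16 s.

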